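# Clear the clog blank and take a moisture reading

### The arm

A 7-joint arm with a two-finger parallel gripper is mounted at the origin on the work surface. World frame = base frame: x ahead of the robot, y to its left, z up, the work surface at z = 0. Lengths are in mm, angles in degrees, forces in N, time in s.
With the tool pointing down it reaches from about 400 to 900 mm from the base axis. Payload 5.6 kg.
Tool frame: the origin (TCP) lies at the very end of the fingers, on their centre line; the grasp point (between the pads) lies 19 mm behind it (manip.hold_point_z is the distance from the TCP to the grasp point, in mm); z points along the fingers, y is the line along which they close (so a half turn about z gives the same grasp; the last joint's range is limited). The gripper opens to 92 mm and grips with 3 to 60 N. Pads are 20 mm wide; open, the fingers measure 128 mm over their backs; the gripper's body (75 mm by 189 mm) begins 69 mm behind the grasp point.
Start: joints at [66.177, 26.786, -0.665, 91.828, 0.344, 61.387, -3.226], TCP at [236.706, -605.375, 214.592] pointing down, gripper open.
Joint ranges: [-144.91, 144.91], [-17.63, 115.5], [-89.93, 88.59], [15.96, 139.68], [-74.01, 254.01], [8.47, 105.57], [-167.45, 167.45]. Speed limits (degrees/s): [147.25, 147.25, 180, 180, 180, 180, 180].

### API

Orientations are given as [roll, pitch, yaw] about the fixed x, y, z axes, in that order (R = Rz(yaw) Ry(pitch) Rx(roll)).
In Python, from cell import manip gives the robot as it stands.
- The arm moves only by the tool move_arm, never from a script. Its argument "steps" is one flat list of numbers, 7 for each row, row after row: the shift along the tool's x, y, z as a fraction of full scale, then the turn, a rotation vector about the tool's x, y, z as a fraction of full scale, then the opening, from 0 (shut) to 1 (fully open). A call has exactly 8 rows; each row is the pose to reach, as a shift and turn from the pose commanded when the call began, along the tool's axes at that moment, turning the shorter way round; what a row does not reach only later rows make up. Full scale, the value 1, is 0.25 m for a shift and 180 degrees for a turn. A row lasts 1/10 s, in which the tool goes at most 50 mm and 8.59 degrees, less where a joint would pass 70% of its speed; a pose out of reach is approached as far as the arm can. A call with a number of a shift or a turn outside -1 to 1 is refused whole. A call with a gripper value outside its range is refused whole. The fingers move at their own pace and stop on an object; "newtons" is the grip in N (left out, the last holds). Time passes only in rows, so rows that repeat a pose let the fingers close, or fill a call up. It gives the time, the measured TCP pose, the force, the opening and the grip force at its end, in the units of the state.
- manip.state(): the state, without advancing time (a new reading comes with each control period).
- manip.capture(name): name is "scene" or "top" or "wrist"; returns a dict with "frame" (420x560x3 uint8, blue, green, red), "fx", "fy", "cx", "cy" (pixels), "T" (4x4, takes a point from camera to world coordinates); the wrist camera has in their place "mount" (4x4, takes a point from camera to tool coordinates, whose origin is the TCP and whose axes are the flange's). Camera axes: x right, y down, z forward; pixel columns grow to the right and rows downward; lengths in mm; the calibration is good to about 2 mm. A picture is of the moment at which its call begins: read the wrist's pose just before it. There is no depth.
- manip.hand_in(): hands the job in; it is judged then, once.
The state is a dict: "time_s": time; "qpos": joint angles; "qvel": joint speeds; "effort": joint torques, N m; "tool_pos": TCP position; "tool_rot": TCP orientation; "wrist_force": force on the tool from outside, world axes, zero at the start; "wrist_torque": the same for the moment, N m; "finger_gap": finger opening in mm; "grasp_force": force on a finger pad.
Only numpy, scipy, OpenCV 4.12 (cv2) and the standard library are available. Lean on these libraries where they do the work, as an engineer would, in place of code of your own. Each camera call takes 0.05 s, during which the arm holds its last target. There are 200 camera calls.

### The job

Clear the three offcuts (bark slab, stepped block, branch stub) off the clog blank into the scrap box, then take the moisture meter out of its block and hold its foot on the centre of the pencilled cross, square to the sloping face, with the two contact buttons in line with the grain (along the blank), pressing lightly so that the sprung foot goes about half way in and does not bottom. Keep it still there for two seconds for the reading, and finish still holding it so: do not put it down or let go. Leave the other things on the bench where they are.

Things in the scene. Friction and masses are not known exactly. Their poses are not given: they have to be found in the camera images.
- blank: (all sizes in mm) clog blank of pale wood wedged on a 320 x 130 x 24 board, fixed. Origin: centre of the board's underside. x along the grain, heel to toe; z up. Blank x -130..130, y -50..50. Heel half (x<0): level top 124 above the bench. Toe half: flat instep face sloping down 20 deg to the toe, 124 to 77 above the bench; cleats and wedge at both ends reach 64
- mark: pencilled cross (56 mm strokes) in a 40 mm ring on the sloping instep face, half way down it, up to 18 mm off the centre line. Origin: centre of the cross, on the wood. z: outward normal of the face, 20 deg off vertical, leaning to the toe; x: down the slope along the grain; y across. The bark slab lies over or beside it at first
- slab: offcut: slab of pale wood with dark bark on top, 75 x 30 x 17 thick, 30 g, lying on the sloping instep face with its length down the slope. Origin: centre of the underside; x along its length, y across (30, narrower 26 from 12 mm up), z out of the bark side.
- stepped: offcut: pale block with a step, 55 x 32, 31.5 high over x -27 to 2 and 20 high over the rest, 40 g, on the flat heel top, towards the heel end. Origin: centre of the underside; x along its length, z up.
- stub: offcut: short branch stub with dark bark, dia 33, 48 high, 30 g, standing on end on the flat heel top, near the slope. Origin: centre of the lower end; z up its axis.
- scrapbox: open plywood scrap box, fixed, 220 (x) x 160 (y) x 75 high outside, walls and floor 9 thick. Origin: centre of the underside, on the bench. It stands on one side of the blank, the meter's block on the other: which is which varies.
- block: small wooden bench block, fixed, 87 x 69 x 64 high, with a routed pocket 47 x 29 in which the moisture meter stands upright, foot down. Origin: centre of the underside; x along the pocket's long side.
- meter: grey hand-held moisture meter: housing 44 (x) x 26 (y), 34 to 154 above its origin, display on its -y face; below, a black sprung foot with two steel buttons 24 apart along x. Origin: midway between the button bottoms, foot out; z up the meter. 165 g. Stands in the block on ledges, origin 4 above the bench, 1.5 play all round, upper 94 clear of the block; lifts straight out
- foot_tip (a point): point midway between the bottoms of the two contact buttons, moving with the sprung foot; equal to the meter's origin while the foot is out.
- foot (a joint): how far the sprung foot is pushed into the meter, 0 (fully out) to 0.010 m (bottomed, hard stop). The spring needs 1 N to start and 0.5 N more per mm: 3.5 N half way in, 6 N at the stop.
- clog: bystander: finished light-wood clog, 245 x 86 x 90, beyond the blank. Origin at its underside.
- gouge: bystander: carving gouge with wooden handle lying at the left side, 250 long. Origin at its underside.
- gouge2: bystander: carving gouge with wooden handle lying at the right side, 270 long. Origin at its underside.
- oiltin: bystander: steel oil tin, dia 68, 110 high, far side left. Origin at its underside.
- mug: bystander: white mug, dia 76, 85 high, far side right. Origin at its underside.
- tape: bystander: black tape measure, 68 x 36 x 64, standing near the robot, straight ahead. Origin at its underside.

How it is judged (in metres and radians):
On the way, in this order (a step that is already met when the one before it is completed fails the run):
1. the three offcuts lie in the scrap box, let go, the meter not yet taken (x of slab in the frame of scrapbox between -0.102 and 0.102 m and y of slab in the frame of scrapbox between -0.072 and 0.072 m and height (world z) of each of slab, stepped, stub below 0.062 m and contact force between each of the arm, the fingers and slab below 0.1 N and linear speed of each of slab, stepped, stub below 0.03 m/s and x of stepped in the frame of scrapbox between -0.102 and 0.102 m and y of stepped in the frame of scrapbox between -0.072 and 0.072 m and contact force between each of the arm, the fingers and stepped below 0.1 N and x of stub in the frame of scrapbox between -0.102 and 0.102 m and y of stub in the frame of scrapbox between -0.072 and 0.072 m and contact force between each of the arm, the fingers and stub below 0.1 N and horizontal distance between meter and block below 0.03 m), for 0.2 s.
2. the meter is held steadily on the cross, square to the face, buttons along the grain, foot lightly pressed (distance between foot_tip and mark below 0.008 m and angle between the z axis of meter and the z axis of mark, either way round below 0.14 rad and angle between the x axis of meter and the x axis of mark, either way round below 0.2 rad and value of joint foot between 0.0015 and 0.009 m and contact force between meter and blank between 1 and 8 N and contact force between the fingers and meter above 2 N and linear speed of meter below 0.02 m/s and height (world z) of meter above 0.07 m), for 1.6 s.
At the end, for the whole second after the job is handed in: Offcuts at rest in the scrap box (origins below 62 mm), untouched. Meter held in the fingers, still: foot tip within 8 mm of the cross centre, axis within 8 deg of the face normal, buttons within 11 deg of the grain, foot pushed in 1.5 to 9 mm, contact 1 to 8 N (all of step 2 and x of slab in the frame of scrapbox between -0.102 and 0.102 m and y of slab in the frame of scrapbox between -0.072 and 0.072 m and height (world z) of each of slab, stepped, stub below 0.062 m and contact force between each of the arm, the fingers and slab below 0.1 N and linear speed of each of slab, stepped, stub below 0.03 m/s and x of stepped in the frame of scrapbox between -0.102 and 0.102 m and y of stepped in the frame of scrapbox between -0.072 and 0.072 m and contact force between each of the arm, the fingers and stepped below 0.1 N and x of stub in the frame of scrapbox between -0.102 and 0.102 m and y of stub in the frame of scrapbox between -0.072 and 0.072 m and contact force between each of the arm, the fingers and stub below 0.1 N); the arm keeps its last pose, push and grip.
It fails at once if a bystander is pushed more than 30 mm from its place (distance of any of clog, gouge, gouge2, oiltin, mug, tape from where it was at the start of the episode above 0.03 m).
It fails at once if the meter is rammed into the blank with more than 25 N (contact force between meter and blank above 25 N).
It also fails if it takes over 72 s, if anything falls off the work surface, if the arm or the gripper's body presses on something with over 40 N, if the wrist force passes 120 N, or if a joint passes its speed limit or range.

## Working session

There is one attempt and no reset: what is moved stays moved. The work goes in short steps, Python scripts to look and compute and a tool call to move; the robot and the scene stay as the last step left them, time stands still between calls to the robot, and variables do not carry over. Pictures are saved under pics/ and viewed, at most 10 in all, crops included, and the job is handed in when it is done.

Besides the shell and the picture viewer there is one more tool, called after "Request:" as a command line: name --argument value ..., lists and objects as JSON in quotes. move_arm: Moves the arm, as the interface text tells. Shift numbers are shares of 0.25 m and turn numbers shares of 180 degrees, none past 1 either way. Its arguments: {"type":"object","properties":{"steps":{"type":"array","items":{"type":"number"}},"newtons":{"type":"number"}},"required":["steps"]}

```bash
ls; mkdir -p pics; cat > h.py <<'E'
import numpy as np, cv2
from scipy.spatial.transform import Rotation as R
from cell import manip
def pix2plane(c,uv,z=0,n=None,p0=None):
    T=np.array(c["T"]);uv=np.atleast_2d(uv).astype(float)
    d=np.c_[(uv[:,0]-c["cx"])/c["fx"],(uv[:,1]-c["cy"])/c["fy"],np.ones(len(uv))]@T[:3,:3].T
    o=T[:3,3]
    n=np.array([0,0,1.]) if n is None else n
    p0=np.array([0,0,z]) if p0 is None else p0
    return o+d*(((p0-o)@n)/(d@n))[:,None]
def proj(c,P):
    T=np.linalg.inv(np.array(c["T"]));p=np.atleast_2d(P)@T[:3,:3].T+T[:3,3]
    return np.c_[p[:,0]/p[:,2]*c["fx"]+c["cx"],p[:,1]/p[:,2]*c["fy"]+c["cy"]]
def Rt(s): return R.from_euler('xyz',s["tool_rot"],degrees=True)
def delta(pos,rot,s=None):
    s=s or manip.state();r=Rt(s)
    d=r.inv().apply(np.array(pos)-np.array(s["tool_pos"]))/250
    t=(r.inv()*rot).as_rotvec()/np.pi
    return np.round(np.r_[d,t],4)
def wristcam():
    s=manip.state();c=manip.capture("wrist");T=np.eye(4);T[:3,:3]=Rt(s).as_matrix();T[:3,3]=s["tool_pos"]
    c["T"]=T@np.array(c["mount"]);return c
E
python3 - <<'E'
from h import *
s=manip.state();print(s["tool_pos"],s["tool_rot"],s["finger_gap"],s["wrist_force"],manip.hold_point_z)
for n in("top","scene"):
    c=manip.capture(n);cv2.imwrite(f"pics/{n}.png",c["frame"]);print(n,c["fx"],c["cx"],c["cy"],np.round(c["T"],3).tolist())
print(np.round(manip.capture("wrist")["mount"],3).tolist())
E
```

```text
pics
[ 236.50349628 -604.79715198  213.63843459] [-1.79897260e+02  6.85088287e-03  2.13609626e+01] 91.71102139398255 [ 0.03279261  0.31656892 -0.03102979] 18.700000000000003
top 468.02372066406383 291.35435501103524 213.42303999117672 [[0.008, -0.995, 0.096, 415.247], [-1.0, -0.01, -0.017, 9.912], [0.018, -0.096, -0.995, 1561.632], [0.0, 0.0, 0.0, 1.0]]
scene 439.3773524555417 278.2757809503275 217.0809614894484 [[0.395, 0.792, -0.465, 1166.948], [0.919, -0.344, 0.194, -236.629], [-0.006, -0.504, -0.864, 1180.184], [0.0, 0.0, 0.0, 1.0]]
[[-0.0, -0.955, -0.296, 84.05], [1.0, -0.001, 0.001, 0.684], [-0.001, -0.296, 0.955, -170.58], [0.0, 0.0, 0.0, 1.0]]
```

View pics/top.png

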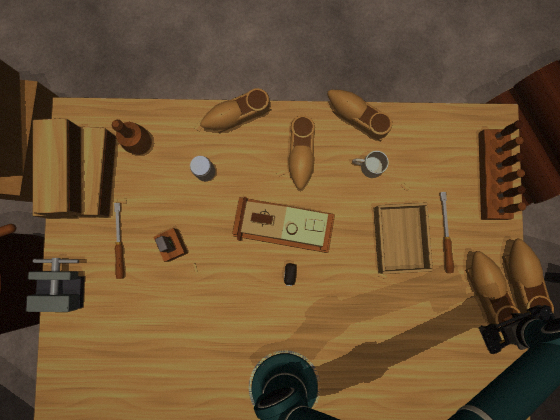

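View pics/scene.png

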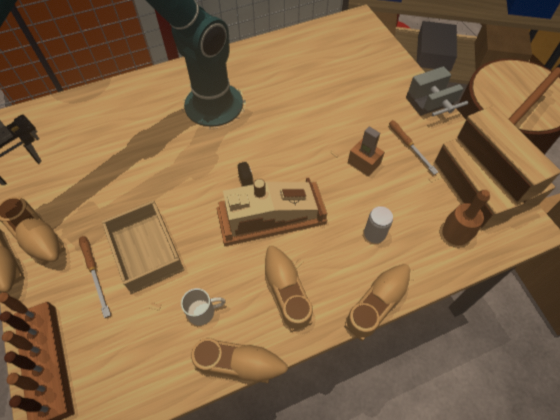

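The top view shows the blank at about (284,225) with its toe to the left. The slab is at (263,217), the stub at (292,228) and the stepped block at (314,225). The scrap box is at (403,238) and the meter in its block at (170,243). The scene view agrees with this layout.

```bash
python3 - <<'E'
from h import *
c=manip.capture("top");f=c["frame"]
a=cv2.resize(f[185:265,225:345],None,fx=5,fy=5,interpolation=cv2.INTER_CUBIC)
b=cv2.resize(f[222:268,148:193],None,fx=4,fy=4,interpolation=cv2.INTER_CUBIC)
cv2.imwrite("pics/crop.png",a); o=np.zeros((400,800,3),np.uint8);o[:,:600]=a;o[:184,610:790]=b;cv2.imwrite("pics/crop.png",o)
def p(n,uv,z):print(n,np.round(pix2plane(c,uv,z),0).tolist())
p("board",[(240,197),(335,215),(331,252),(234,234)],24)
p("stub",(292,228),172);p("step",(314,225),150);p("slab",(263,217),115)
p("box",[(376,204),(427,204),(431,273),(379,273)],75)
p("meter",(166,243),158);p("block",[(154,235),(176,228),(187,250),(164,261)],64)
p("tape",(290,273),64);p("clog",(302,155),70);p("tin",(202,168),110)
E
```

```text
board [[616.0, 153.0, 24.0], [559.0, -161.0, 24.0], [437.0, -148.0, 24.0], [493.0, 171.0, 24.0]]
stub [[505.0, -17.0, 172.0]]
step [[516.0, -84.0, 150.0]]
slab [[542.0, 72.0, 115.0]]
box [[591.0, -287.0, 75.0], [593.0, -452.0, 75.0], [373.0, -460.0, 75.0], [372.0, -295.0, 75.0]]
meter [[458.0, 358.0, 158.0]]
block [[486.0, 421.0, 64.0], [509.0, 352.0, 64.0], [439.0, 315.0, 64.0], [404.0, 386.0, 64.0]]
tape [[369.0, -14.0, 64.0]]
clog [[749.0, -49.0, 70.0]]
tin [[695.0, 266.0, 110.0]]
```

View pics/crop.png

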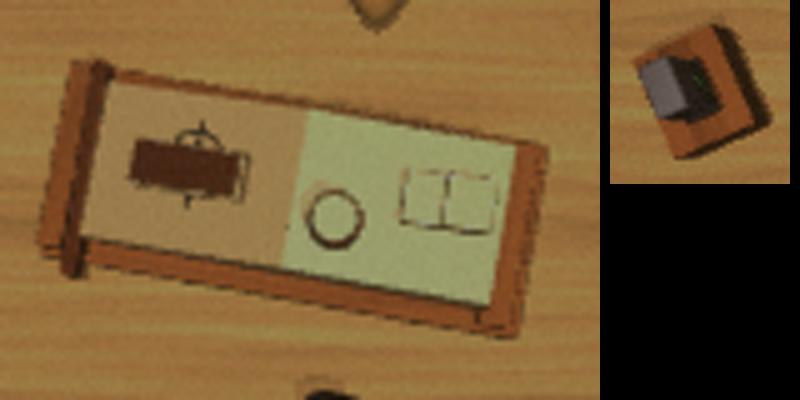

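The crop shows the slab on the toe face at crop pixel (187,167), over the cross. The stub is at (335,218) and the stepped block at (448,200), all nearly parallel to the blank, which has a yaw of about 80 deg. The meter's grey top is at (663,88), with its display facing right.

```bash
python3 - <<'E'
from h import *
c=manip.capture("top")
q=np.array([(310,110),(285,268),(515,142),(490,303)])/5+[225,185]
print(np.round(pix2plane(c,q,124),0).tolist())
m=np.array([(640,65),(672,55),(690,100),(657,118)]);m=(m-[610,0])/4+[148,222]
print("meter top",np.round(pix2plane(c,m,158),0).tolist())
r=R.from_euler('xyz',[180,0,80],degrees=True)
print(delta((380,-330,300),r),delta((510,-20,330),r))
E
```

```text
[[573.0, -2.0, 124.0], [476.0, 13.0, 124.0], [555.0, -128.0, 124.0], [455.0, -113.0, 124.0]]
meter top [[472.0, 390.0, 158.0], [479.0, 367.0, 158.0], [446.0, 352.0, 158.0], [433.0, 376.0, 158.0]]
[ 9.350e-01 -8.164e-01 -3.429e-01 -3.000e-04 -1.000e-04 -3.258e-01] [ 1.8708e+00 -1.7820e+00 -4.6220e-01 -3.0000e-04 -1.0000e-04 -3.2580e-01]
```

Request:
move_arm --steps '[0.935, -0.816, -0.343, 0, 0, -0.326, 1, 0.935, -0.816, -0.343, 0, 0, -0.326, 1, 0.935, -0.816, -0.343, 0, 0, -0.326, 1, 0.935, -0.816, -0.343, 0, 0, -0.326, 1, 0.935, -0.816, -0.343, 0, 0, -0.326, 1, 0.935, -0.816, -0.343, 0, 0, -0.326, 1, 0.935, -0.816, -0.343, 0, 0, -0.326, 1, 0.935, -0.816, -0.343, 0, 0, -0.326, 1]'

```text
time_s: 1.05
tool_pos: [382.5, -327.2, 301.8]
tool_rot: [179.9, 0.0, 80.5]
wrist_force: [0.4, 0.1, -0.6]
finger_gap: 91.7
grasp_force: 0.0
```

Request:
move_arm --steps '[0.2, 0.05, -0.02, 0, 0, 0, 1, 0.4, 0.1, -0.05, 0, 0, 0, 1, 0.6, 0.14, -0.08, 0, 0, 0, 1, 0.8, 0.18, -0.1, 0, 0, 0, 1, 0.95, 0.22, -0.12, 0, 0, 0, 1, 0.97, 0.26, -0.12, 0, 0, 0, 1, 0.98, 0.29, -0.12, 0, 0, 0, 1, 0.98, 0.29, -0.12, 0, 0, 0, 1]'

```text
time_s: 1.85
tool_pos: [494.1, -103.6, 329.4]
tool_rot: [-179.9, 0.0, 79.8]
wrist_force: [-0.4, 0.4, -0.2]
finger_gap: 92.1
grasp_force: 0.0
```

```bash
python3 - <<'E'
from h import *
s=manip.state();print(s["time_s"],np.round(s["tool_pos"],1),np.round(s["tool_rot"],2))
c=wristcam();cv2.imwrite("pics/w1.png",c["frame"]);print(c["fx"],c["cx"],c["cy"],np.round(c["T"],3).tolist())
import pickle;pickle.dump(c,open("w1.pkl","wb"))
E
```

```text
1.85 [ 494.1 -103.6  329.4] [-179.92    0.     79.84]
310.59473596602214 279.00631530471645 206.8445496814929 [[0.984, -0.169, -0.053, 509.072], [-0.177, -0.94, -0.293, -21.258], [-0.0, 0.297, -0.955, 500.01], [0.0, 0.0, 0.0, 1.0]]
```

View pics/w1.png

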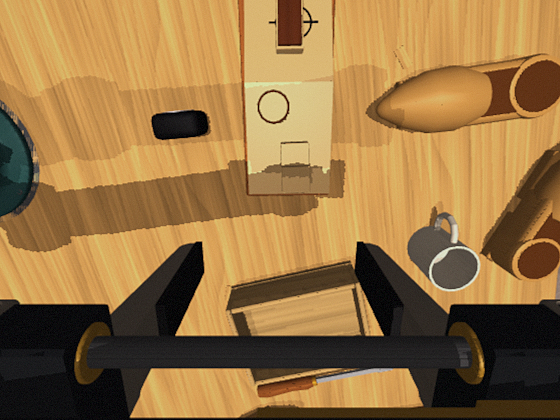

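The wrist view shows the ridge line at row 81 (cols 245 to 333), the stub ring at (273,107) and the stepped block at (295,155). The slab spans cols 277 to 303, with its near end at row 50. The cross-stroke runs from (269,22) to (318,22).

```bash
python3 - <<'E'
from h import *
import pickle
c=pickle.load(open("w1.pkl","rb"));f=c["frame"]
def p(n,uv,z,**k):
    r=pix2plane(c,uv,z,**k);print(n,np.round(r,1).tolist());return r
e=p("ridge",[(245,83),(333,80)],124)
p("heel end",[(249,192),(331,192)],124)
p("stub",(273,107),172)
p("step low top edges",[(281,142),(309,142)],124+20)
a=np.radians(79.8);bx=np.array([np.cos(a),np.sin(a),0]);by=np.array([-np.sin(a),np.cos(a),0])
t=np.radians(20);n=np.sin(t)*bx+np.cos(t)*[0,0,1];sx=np.cos(t)*bx-np.sin(t)*np.array([0,0,1])
m=e.mean(0)
r=p("mark strokes",[(269,22),(318,22),(293.5,22)],0,n=n,p0=m)
print("len",np.linalg.norm(r[0]-r[1]),"blank frame",(r[2]-m)@bx,(r[2]-m)@by)
r=p("slab near end top",[(277,44),(303,44)],0,n=n,p0=m+17*n)
print([( (q-m)@bx,(q-m)@by) for q in r])
cv2.imwrite("pics/w1c.png",cv2.resize(f[0:200,235:345],None,fx=3,fy=3,interpolation=cv2.INTER_CUBIC))
E
```

```text
ridge [[476.4, 14.2, 124.0], [574.5, -0.2, 124.0]]
heel end [[454.9, -110.8, 124.0], [555.7, -128.9, 124.0]]
stub [[503.6, -17.3, 172.0]]
step low top edges [[505.2, -55.4, 144.0], [536.2, -61.0, 144.0]]Traceback (most recent call last):
  File "<stdin>", line 11, in <module>
TypeError: can't multiply sequence by non-int of type 'numpy.float64'
```

```bash
python3 - <<'E'
from h import *
import pickle
c=pickle.load(open("w1.pkl","rb"));f=c["frame"]
a=np.radians(80.5);bx=np.array([np.cos(a),np.sin(a),0]);by=np.array([-np.sin(a),np.cos(a),0]);bz=np.array([0,0,1.])
t=np.radians(20);n=np.sin(t)*bx+np.cos(t)*bz;m=np.array([525,7,124.])
r=pix2plane(c,[(269,22),(318,22),(293.5,22)],n=n,p0=m)
print("mark",np.round(r,1).tolist(),np.linalg.norm(r[0]-r[1]),"blank frame",(r[2]-m)@bx,(r[2]-m)@by)
r=pix2plane(c,[(277,44),(303,44)],n=n,p0=m+17*n)
print("slab end",np.round(r,1).tolist(),[((q-m)@bx,(q-m)@by) for q in r])
rr=R.from_euler('xyz',[180,0,80.5],degrees=True)
s=manip.state()
print(delta((516,-85,190),rr,s),delta((516,-85,128),rr,s))
cv2.imwrite("pics/w1c.png",cv2.resize(f[0:200,235:345],None,fx=3,fy=3,interpolation=cv2.INTER_CUBIC))
E
```

```text
mark [[514.7, 74.9, 100.2], [569.5, 65.0, 100.5], [542.1, 69.9, 100.4]] 55.69710156011591 blank frame 64.91438199801847 -6.517310806455528
slab end [[518.9, 46.0, 128.4], [546.5, 41.1, 128.6]] [(np.float64(37.48388884807509), np.float64(12.445091457216783)), (np.float64(37.12691851372541), np.float64(-15.547380845420099))]
[ 0.0899  0.0761  0.5576 -0.0006  0.     -0.0038] [ 8.990e-02  7.650e-02  8.056e-01 -6.000e-04  0.000e+00 -3.800e-03]
```

View pics/w1c.png

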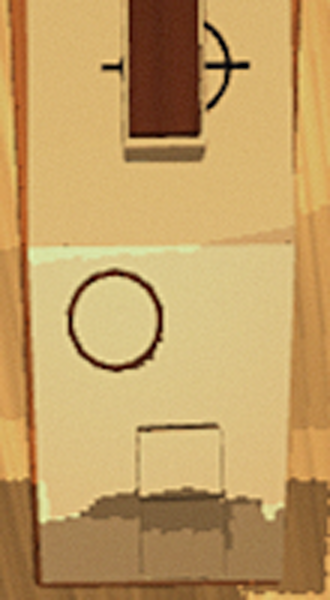

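Mark: 65 mm past the ridge, 6.5 mm off the centre line, with a stroke length of 55.7 mm against 56 given. I grasp the stepped block first.

Request:
move_arm --steps '[0.09, 0.076, 0.25, 0, 0, 0, 1, 0.09, 0.076, 0.45, 0, 0, -0.004, 1, 0.09, 0.076, 0.6, 0, 0, -0.004, 1, 0.09, 0.076, 0.7, 0, 0, -0.004, 1, 0.09, 0.076, 0.77, 0, 0, -0.004, 1, 0.09, 0.076, 0.8, 0, 0, -0.004, 1, 0.09, 0.076, 0.805, 0, 0, -0.004, 1, 0.09, 0.076, 0.805, 0, 0, -0.004, 1]' --newtons 20

```text
time_s: 2.7
tool_pos: [516.9, -83.5, 129.8]
tool_rot: [179.9, 0.0, 80.7]
wrist_force: [-0.1, -0.2, 0.1]
finger_gap: 92.0
grasp_force: 0.0
```

Request:
move_arm --steps '[0, 0, 0, 0, 0, 0, 0, 0, 0, 0, 0, 0, 0, 0, 0, 0, 0, 0, 0, 0, 0, 0, 0, 0, 0, 0, 0, 0, 0, 0, 0, 0, 0, 0, 0, 0, 0, 0, 0, 0, 0, 0, 0, 0, 0, 0, 0, 0, 0, 0, 0, 0, 0, 0, 0, 0]'

```text
time_s: 3.5
tool_pos: [516.5, -82.6, 129.0]
tool_rot: [-180.0, 0.0, 80.8]
wrist_force: [0.1, -0.6, 1.6]
finger_gap: 31.8
grasp_force: 20.0
```

Request:
move_arm --steps '[0, 0, -0.2, 0, 0, 0, 0, -0.1, 0, -0.3, 0, 0, 0, 0, -0.28, 0.05, -0.3, 0, 0, 0, 0, -0.46, 0.1, -0.3, 0, 0, 0, 0, -0.64, 0.15, -0.3, 0, 0, 0, 0, -0.82, 0.2, -0.3, 0, 0, 0, 0, -0.95, 0.25, -0.3, 0, 0, 0, 0, -1, 0.26, -0.3, 0, 0, 0, 0]'

```text
time_s: 4.3
tool_pos: [539.7, -344.4, 203.3]
tool_rot: [-180.0, 0.1, 80.5]
wrist_force: [0.3, -0.5, -0.8]
finger_gap: 31.7
grasp_force: 20.0
```

Request:
move_arm --steps '[-0.13, 0, 0.1, 0, 0, 0, 0, -0.13, 0, 0.28, 0, 0, 0, 0, -0.13, 0, 0.46, 0, 0, 0, 0, -0.13, 0, 0.6, 0, 0, 0, 0, -0.13, 0, 0.68, 0, 0, 0, 0, -0.13, 0, 0.68, 0, 0, 0, 0, -0.13, 0, 0.68, 0, 0, 0, 0.5, -0.13, 0, 0.68, 0, 0, 0, 0.5]'

```text
time_s: 5.1
tool_pos: [536.7, -372.1, 36.0]
tool_rot: [179.8, 0.1, 80.8]
wrist_force: [-0.0, -0.4, 0.4]
finger_gap: 45.4
grasp_force: 0.0
```

```bash
cat >> h.py <<'E'
a=np.radians(80.5);bx=np.array([np.cos(a),np.sin(a),0]);bz=np.array([0,0,1.])
t=np.radians(20);n=np.sin(t)*bx+np.cos(t)*bz;sx=np.cos(t)*bx-np.sin(t)*bz;by=np.cross(n,sx)
rflat=R.from_euler('xyz',[180,0,80.5],degrees=True)
rslope=R.from_matrix(np.c_[sx,np.cross(-n,sx),-n])
E
python3 - <<'E'
from h import *
U=np.array([537.6,72.6,99.7])
class S(dict):pass
W=[((537,-372,235),rflat),((537,-140,235),rflat),(U+110*n,rslope),(U+3*n,rslope)]
s=manip.state()
for p,r in W:
    print(np.round(p,1),delta(p,r,s)); s=dict(tool_pos=p,tool_rot=r.as_euler('xyz',degrees=True))
E
```

```text
[ 537 -372  235] [-2.000e-04  3.500e-03 -7.961e-01  9.000e-04  3.000e-04  1.600e-03]
[ 537 -140  235] [ 0.9153 -0.1532 -0.     -0.     -0.      0.    ]
[543.8 109.7 203.1] [ 0.9896 -0.138   0.1277  0.     -0.1111  0.    ]
[537.8  73.6 102.5] [ 0.     0.     0.428 -0.     0.     0.   ]
```

Request:
move_arm --steps '[0, 0, -0.2, 0, 0, 0, 0.5, 0, 0, -0.4, 0, 0, 0, 0.5, 0.1, 0, -0.55, 0, 0, 0, 1, 0.27, -0.03, -0.65, 0, 0, 0, 1, 0.45, -0.07, -0.74, 0, 0, 0, 1, 0.63, -0.1, -0.8, 0, 0, 0, 1, 0.82, -0.13, -0.8, 0, 0, 0, 1, 1, -0.165, -0.8, 0, 0, 0, 1]'

```text
time_s: 5.9
tool_pos: [535.5, -116.3, 237.1]
tool_rot: [179.7, 0.1, 80.8]
wrist_force: [0.9, -0.1, 0.5]
finger_gap: 90.8
grasp_force: 0.0
```

Request:
move_arm --steps '[0.18, -0.02, 0, 0, 0, 0, 1, 0.36, -0.05, 0, 0, -0.02, 0, 1, 0.54, -0.07, 0, 0, -0.06, 0, 1, 0.72, -0.09, 0.02, 0, -0.1, 0, 1, 0.86, -0.12, 0.08, 0, -0.111, 0, 1, 0.9, -0.12, 0.12, 0, -0.111, 0, 1, 0.905, -0.123, 0.128, 0, -0.111, 0, 1, 0.905, -0.123, 0.128, 0, -0.111, 0, 1]'

```text
time_s: 6.7
tool_pos: [541.1, 108.0, 202.8]
tool_rot: [179.9, 20.0, 80.6]
wrist_force: [0.2, -1.1, -0.1]
finger_gap: 92.1
grasp_force: 0.0
```

```bash
python3 - <<'E'
from h import *
U=np.array([537.6,72.6,99.7])
s=manip.state();print(s["time_s"],np.round(s["tool_pos"],1),np.round(s["tool_rot"],1));print(delta(U+3*n,rslope,s))
c=wristcam();cv2.imwrite("pics/w2.png",c["frame"]);print(np.round(proj(c,[U+17*n-37.5*sx,U+17*n+37.5*sx,U+3*n+46*by,U+3*n-46*by]),0).tolist())
E
```

```text
6.7 [541.1 108.  202.8] [179.9  20.   80.6]
[7.800e-03 8.700e-03 4.242e-01 6.000e-04 1.000e-04 6.000e-04]
[[281.0, 246.0], [281.0, 165.0], [232.0, 202.0], [331.0, 202.0]]
```

View pics/w2.png

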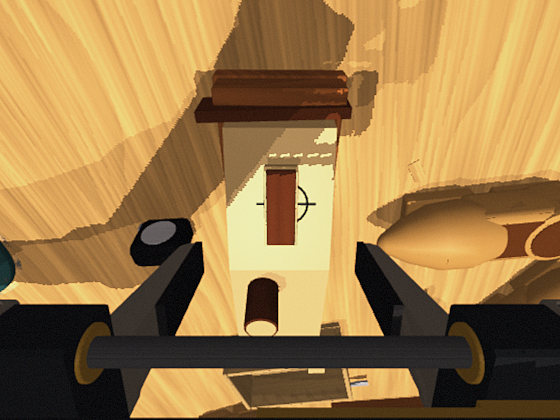

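The slab is where I predicted, rows 168 to 245 and centred on col 281. The cross-stroke runs from (258,204) to (315,204). I go down and grip.

Request:
move_arm --steps '[0.008, 0.008, 0.15, 0, 0, 0, 1, 0.008, 0.008, 0.3, 0, 0, 0, 1, 0.008, 0.008, 0.4, 0, 0, 0, 1, 0.008, 0.008, 0.42, 0, 0, 0, 1, 0.008, 0.008, 0.42, 0, 0, 0, 0.6, 0.008, 0.008, 0.42, 0, 0, 0, 0, 0.008, 0.008, 0.42, 0, 0, 0, 0, 0.008, 0.008, 0.42, 0, 0, 0, 0]'

```text
time_s: 7.55
tool_pos: [538.0, 76.4, 103.9]
tool_rot: [179.9, 19.9, 80.7]
wrist_force: [-0.7, 0.5, 0.5]
finger_gap: 61.6
grasp_force: 0.0
```

Request:
move_arm --steps '[0, 0, 0, 0, 0, 0, 0, 0, 0, 0, 0, 0, 0, 0, 0, 0, 0, 0, 0, 0, 0, 0, 0, -0.05, 0, 0, 0, 0, 0, 0, -0.15, 0, 0, 0, 0, 0, 0, -0.3, 0, 0, 0, 0, 0, 0, -0.4, 0, 0, 0, 0, 0, 0, -0.4, 0, 0, 0, 0]'

```text
time_s: 8.35
tool_pos: [544.7, 112.6, 200.8]
tool_rot: [179.6, 19.7, 80.8]
wrist_force: [0.1, 0.4, -0.3]
finger_gap: 0.5
grasp_force: 0.0
```

```bash
python3 - <<'E'
from h import *
W=[((537,-60,245),rflat),((480,-290,235),rflat),((480,-373,180),rflat),((480,-373,40),rflat)]
s=manip.state()
for p,r in W:
    print(np.round(p,1),delta(p,r,s)); s=dict(tool_pos=p,tool_rot=r.as_euler('xyz',degrees=True))
E
```

```text
[537 -60 245] [-0.7059  0.0802  0.0659  0.0023  0.1096  0.0018]
[ 480 -290  235] [-0.945 -0.073  0.04  -0.    -0.     0.   ]
[ 480 -373  180] [-0.3274  0.0548  0.22   -0.     -0.      0.    ]
[ 480 -373   40] [-0.   -0.    0.56 -0.   -0.    0.  ]
```

```bash
python3 - <<'E'
from h import *
s=manip.state();print(s["finger_gap"],s["grasp_force"])
c=wristcam();cv2.imwrite("pics/w3.png",c["frame"])
U=np.array([537.6,72.6,99.7]);print(np.round(proj(c,[U+17*n-37.5*sx,U+17*n+37.5*sx]),0).tolist())
E
```

```text
0.5011485772682359 0.0
[[277.0, 252.0], [278.0, 172.0]]
```

View pics/w3.png

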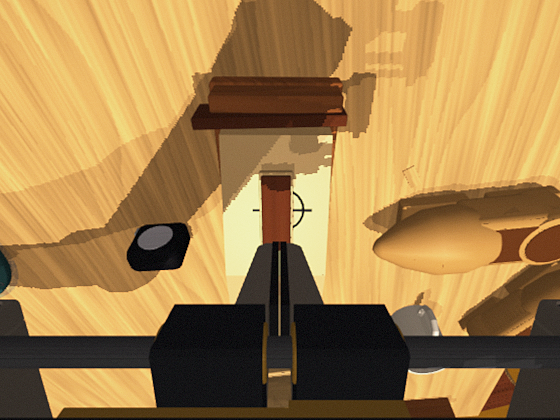

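The slab is still in place, rows 175 to 250 and centred on col 277. The lift began before the fingers had closed, so I repeat with more closing time.

```bash
python3 - <<'E'
from h import *
U=np.array([537.6,72.6,99.7])
print(delta(U+1*n,rslope),manip.state()["tool_pos"])
E
```

```text
[-0.0116 -0.0007  0.4215  0.0016 -0.0008  0.0013] [543.65106346 110.99999495 198.75308074]
```

Request:
move_arm --steps '[0, 0, 0, 0, 0, 0, 0.65, 0, 0, 0, 0, 0, 0, 0.65, -0.012, 0, 0.05, 0, 0, 0, 0.65, -0.012, 0, 0.12, 0, 0, 0, 0.65, -0.012, 0, 0.2, 0, 0, 0, 0.65, -0.012, 0, 0.32, 0, 0, 0, 0.65, -0.012, 0, 0.4, 0, 0, 0, 0.65, -0.012, 0, 0.42, 0, 0, 0, 0.65]'

```text
time_s: 9.2
tool_pos: [537.5, 71.3, 100.8]
tool_rot: [179.9, 20.1, 80.8]
wrist_force: [-2.5, 5.5, 44.1]
finger_gap: 59.4
grasp_force: 22.0
```

Request:
move_arm --steps '[0, 0, 0, 0, 0, 0, 0.2, 0, 0, 0, 0, 0, 0, 0, 0, 0, 0, 0, 0, 0, 0, 0, 0, 0, 0, 0, 0, 0, 0, 0, 0, 0, 0, 0, 0, 0, 0, 0, 0, 0, 0, 0, 0, 0, 0, 0, 0, 0, 0, 0, 0, 0, 0, 0, 0, 0]'

```text
time_s: 10.0
tool_pos: [535.9, 73.5, 100.2]
tool_rot: [-180.0, 19.9, 80.8]
wrist_force: [-4.6, 5.6, 18.0]
finger_gap: 29.7
grasp_force: 23.8
```

Request:
move_arm --steps '[0, 0, -0.03, 0, 0, 0, 0, 0, 0, -0.1, 0, 0, 0, 0, 0, 0, -0.22, 0, 0, 0, 0, 0, 0, -0.36, 0, 0, 0, 0, 0, 0, -0.5, 0, 0, 0, 0, -0.15, 0.02, -0.58, 0, 0.02, 0, 0, -0.33, 0.04, -0.58, 0, 0.06, 0, 0, -0.5, 0.06, -0.55, 0, 0.11, 0, 0]'

```text
time_s: 10.8
tool_pos: [540.8, 2.0, 271.5]
tool_rot: [179.9, 0.8, 81.0]
wrist_force: [0.7, -1.2, -1.5]
finger_gap: 29.4
grasp_force: 20.0
```

```bash
python3 - <<'E'
from h import *
W=[((510,-150,245),rflat),((480,-368,200),rflat),((480,-368,40),rflat)]
s=manip.state();print(s["finger_gap"],s["tool_pos"],s["tool_rot"])
for p,r in W:
    print(np.round(p,1),delta(p,r,s)); s=dict(tool_pos=p,tool_rot=r.as_euler('xyz',degrees=True))
E
```

```text
29.416977482280167 [540.80251686   1.98604864 271.50391793] [179.85929732   0.78228603  80.98151343]
[ 510 -150  245] [-0.6182 -0.0267  0.1144  0.0008  0.0043  0.0027]
[ 480 -368  200] [-0.8798  0.0256  0.18   -0.     -0.      0.    ]
[ 480 -368   40] [-0.   -0.    0.64 -0.   -0.    0.  ]
```

Request:
move_arm --steps '[-0.15, 0, 0, 0, 0.004, 0, 0, -0.33, 0, 0, 0, 0.004, 0, 0, -0.5, 0, 0.05, 0, 0.004, 0, 0, -0.68, 0, 0.1, 0, 0.004, 0, 0, -0.85, -0.02, 0.12, 0, 0.004, 0, 0, -0.95, -0.04, 0.15, 0, 0.004, 0, 0, -1, -0.04, 0.2, 0, 0.004, 0, 0, -1, -0.04, 0.25, 0, 0.004, 0, 0]'

```text
time_s: 11.6
tool_pos: [488.7, -246.1, 210.8]
tool_rot: [-179.8, 0.3, 80.6]
wrist_force: [-0.2, -0.1, -0.9]
finger_gap: 30.0
grasp_force: 20.0
```

Request:
move_arm --steps '[-0.15, 0, 0.02, 0, 0, 0, 0, -0.32, 0, 0.08, 0, 0, 0, 0, -0.48, 0, 0.2, 0, 0, 0, 0, -0.5, 0, 0.38, 0, 0, 0, 0, -0.5, 0, 0.55, 0, 0, 0, 0, -0.5, 0, 0.66, 0, 0, 0, 0, -0.5, 0, 0.68, 0, 0, 0, 0, -0.5, 0, 0.68, 0, 0, 0, 0.5]'

```text
time_s: 12.4
tool_pos: [469.8, -366.6, 42.2]
tool_rot: [-179.8, 0.2, 80.9]
wrist_force: [0.9, 0.0, 0.6]
finger_gap: 36.0
grasp_force: 0.0
```

Request:
move_arm --steps '[0, 0, -0.08, 0, 0, 0, 0.5, 0, 0, -0.24, 0, 0, 0, 0.5, 0, 0, -0.42, 0, 0, 0, 0.5, 0.15, 0, -0.54, 0, 0, 0, 1, 0.33, -0.01, -0.65, 0, 0, 0, 1, 0.52, -0.03, -0.74, 0, 0, 0, 1, 0.7, -0.05, -0.78, 0, 0, 0, 1, 0.88, -0.05, -0.78, 0, 0, 0, 1]'

```text
time_s: 13.2
tool_pos: [494.4, -146.0, 241.5]
tool_rot: [179.6, 0.5, 80.8]
wrist_force: [1.0, 0.3, 0.2]
finger_gap: 83.5
grasp_force: 0.0
```

Request:
move_arm --steps '[0.18, -0.01, 0, 0, 0, 0, 1, 0.36, -0.03, 0, 0, 0, 0, 1, 0.49, -0.037, 0, 0, 0, 0, 1, 0.52, -0.037, 0, 0, 0, 0, 1, 0.523, -0.037, 0.02, 0, 0, 0, 1, 0.523, -0.037, 0.04, 0, 0, 0, 1, 0.523, -0.037, 0.06, 0, 0, 0, 1, 0.523, -0.037, 0.06, 0, 0, 0, 1]'

```text
time_s: 14.0
tool_pos: [503.9, -19.6, 220.2]
tool_rot: [-179.8, 0.4, 80.6]
wrist_force: [0.2, 0.5, 0.6]
finger_gap: 91.9
grasp_force: 0.0
```

```bash
python3 - <<'E'
from h import *
s=manip.state();print(s["tool_pos"],delta((504,-17,132),rflat,s))
c=wristcam();f=c["frame"]
print("proj",proj(c,[(504,-17,172),(504,-17,124),(482,-373,9)]))
cv2.imwrite("pics/w4.png",f)
c=manip.capture("scene");f=c["frame"][195:300,95:340];cv2.imwrite("pics/s4.png",np.vstack([cv2.resize(f,(560,240)),cv2.resize(cv2.imread("pics/w4.png"),(560,360))[:360]]))
E
```

```text
[503.86574013 -19.5832318  220.23194127] [ 1.250e-02  1.000e-04  3.529e-01 -1.100e-03  2.000e-03  7.000e-04]
proj [[278.60613636 222.96857578]
 [278.79310377 204.08879731]
 [301.85882284 395.24174485]]
```

View pics/s4.png

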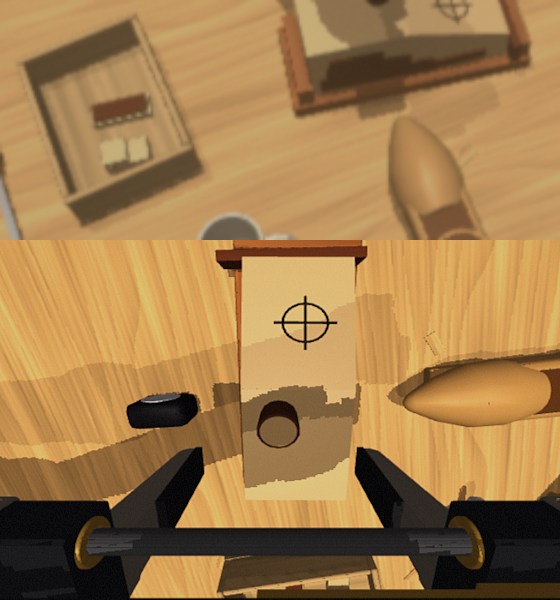

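The slab and stepped block lie in the box, at (122,110) and (125,150) in the scene crop. The cross is now clear, at about wrist pixel (305,96), and the stub is centred below the fingers at about (278,217).

```bash
python3 - <<'E'
from h import *
m=np.array([525,7,124.])
def cross(c):
    g=cv2.cvtColor(c["frame"],cv2.COLOR_BGR2GRAY)
    k=(proj(c,(m+69*sx-6*by)[None])[0]).astype(int);w=45
    r=g[max(k[1]-w,0):k[1]+w,k[0]-w:k[0]+w];b=(r<70).astype(np.uint8)
    N,L,st,ce=cv2.connectedComponentsWithStats(b,connectivity=8)
    i=min(range(1,N),key=lambda i:np.hypot(*(ce[i]-w)) if st[i,4]>60 else 999)
    return ce[i]+[k[0]-w,max(k[1]-w,0)],st[i]
for nm,c in(("wrist",wristcam()),("scene",manip.capture("scene")),("top",manip.capture("top"))):
    try:
        uv,st=cross(c);P=pix2plane(c,uv,n=n,p0=m)[0];print(nm,uv,st,np.round(P,1),(P-m)@bx,(P-m)@by)
    except Exception as e:print(nm,e)
E
```

```text
wrist [304.98431373  97.08823529] [ 14  14  63  63 510] [542.2  70.  100.4] 64.95101768366024 -6.585608019935507
scene [274.17471591 225.40767045] [  0  59  78  29 704] [620.5 -20.7 128.2] -11.561227200145762 -98.719274581754
top [241.         219.48484848] [ 16  25  14  44 165] [537.3 144.1  74. ] 137.2372873235187 10.483755695442639
```

Request:
move_arm --steps '[0.01, 0, 0.1, 0, 0, 0, 1, 0.01, 0, 0.2, 0, 0, 0, 1, 0.01, 0, 0.3, 0, 0, 0, 1, 0.01, 0, 0.35, 0, 0, 0, 1, 0.01, 0, 0.355, 0, 0, 0, 1, 0.01, 0, 0.355, 0, 0, 0, 0.5, 0.01, 0, 0.355, 0, 0, 0, 0, 0.01, 0, 0.355, 0, 0, 0, 0]'

```text
time_s: 15.05
tool_pos: [505.5, -16.1, 133.5]
tool_rot: [180.0, 0.3, 80.8]
wrist_force: [0.5, 0.5, 0.6]
finger_gap: 70.1
grasp_force: 0.0
```

Request:
move_arm --steps '[0, 0, 0, 0, 0, 0, 0, 0, 0, 0, 0, 0, 0, 0, 0, 0, 0, 0, 0, 0, 0, 0, 0, 0, 0, 0, 0, 0, 0, 0, 0, 0, 0, 0, 0, 0, 0, 0, 0, 0, 0, 0, 0, 0, 0, 0, 0, 0, 0, 0, 0, 0, 0, 0, 0, 0]'

```text
time_s: 15.85
tool_pos: [504.7, -16.1, 132.5]
tool_rot: [-179.9, 0.3, 80.8]
wrist_force: [-0.3, 0.7, 0.4]
finger_gap: 32.5
grasp_force: 20.0
```

Request:
move_arm --steps '[0, 0, -0.15, 0, 0, 0, 0, 0, 0, -0.3, 0, 0, 0, 0, -0.15, 0, -0.33, 0, 0, 0, 0, -0.33, -0.02, -0.33, 0, 0, 0, 0, -0.52, -0.03, -0.33, 0, 0, 0, 0, -0.7, -0.05, -0.33, 0, 0, 0, 0, -0.88, -0.068, -0.33, 0, 0, 0, 0, -1, -0.068, -0.33, 0, 0, 0, 0]'

```text
time_s: 16.65
tool_pos: [446.2, -263.1, 216.4]
tool_rot: [-179.9, 0.4, 80.6]
wrist_force: [0.4, 0.6, -0.1]
finger_gap: 32.5
grasp_force: 20.0
```

Request:
move_arm --steps '[-0.17, 0, 0.02, 0, 0, 0, 0, -0.34, 0, 0.08, 0, 0, 0, 0, -0.44, 0, 0.2, 0, 0, 0, 0, -0.45, 0, 0.36, 0, 0, 0, 0, -0.45, 0, 0.52, 0, 0, 0, 0, -0.45, 0, 0.64, 0, 0, 0, 0, -0.45, 0, 0.66, 0, 0, 0, 0, -0.45, 0, 0.66, 0, 0, 0, 0.5]'

```text
time_s: 17.45
tool_pos: [429.4, -371.2, 51.6]
tool_rot: [-179.8, 0.3, 80.8]
wrist_force: [-0.2, -0.1, 0.6]
finger_gap: 38.4
grasp_force: 0.0
```

Request:
move_arm --steps '[0, 0, 0, 0, 0, 0, 0.5, 0, 0, -0.1, 0, 0, 0, 0.5, 0, 0, -0.25, 0, 0, 0, 0.5, 0, 0, -0.4, 0, 0, 0, 0.5, 0, 0, -0.55, 0, 0, 0, 0.5, 0, 0, -0.7, 0, 0, 0, 0.5, 0, 0, -0.85, 0, 0, 0, 0.5, 0, 0, -0.9, 0, 0, 0, 0.5]'

```text
time_s: 18.25
tool_pos: [432.2, -371.4, 283.8]
tool_rot: [179.6, 0.7, 80.8]
wrist_force: [0.9, 0.3, 0.1]
finger_gap: 46.2
grasp_force: 0.0
```

```bash
python3 - <<'E'
from h import *
s=manip.state();print(np.round(s["tool_pos"],1),np.round(s["tool_rot"],1),np.round(s["qpos"],1))
c=manip.capture("scene");f=c["frame"]
o=np.zeros((500,700,3),np.uint8)
o[:300,:300]=cv2.resize(f[195:295,95:195],(300,300));o[:240,310:510]=cv2.resize(f[115:187,335:395],(200,240))
t=manip.capture("top")["frame"];o[250:490,310:690]=cv2.resize(t[220:268,142:218],(380,240),interpolation=cv2.INTER_CUBIC)
cv2.imwrite("pics/m5.png",o)
E
```

```text
[ 432.2 -371.4  283.8] [179.6   0.7  80.8] [ 56.4  17.1 -23.8  98.1   8.   65.7  21.1]
```

View pics/m5.png

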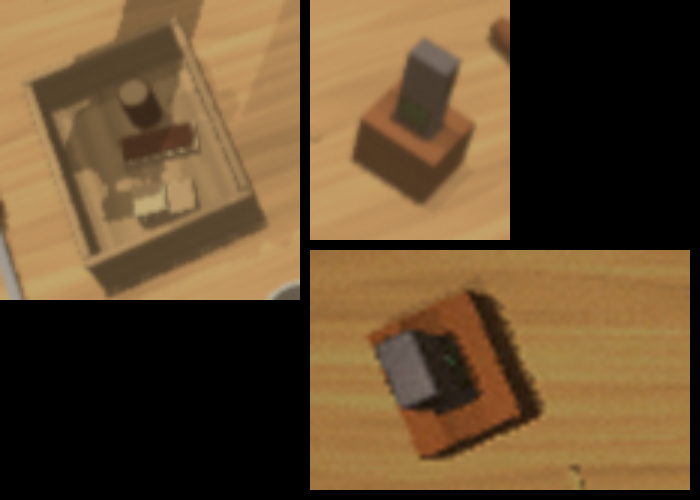

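All three offcuts are in the box: the stub at (140,103), the slab at (160,143) and the stepped block at (165,200) in the scene crop. The meter stands in its block at about (405,370) in the lower crop. I move over it.

Request:
move_arm --steps '[0.19, -0.02, 0, 0, 0, 0, 1, 0.38, -0.05, 0, 0, 0, 0, 1, 0.57, -0.07, 0, 0, 0, 0, 1, 0.76, -0.1, 0, 0, 0, 0, 1, 0.95, -0.12, 0, 0, 0, 0, 1, 1, -0.12, 0, 0, 0, 0, 1, 1, -0.12, 0, 0, 0, 0, 1, 1, -0.12, 0, 0, 0, 0, 1]'

```text
time_s: 19.15
tool_pos: [440.2, -120.1, 275.0]
tool_rot: [-179.8, 0.4, 80.7]
wrist_force: [0.8, -0.3, 0.6]
finger_gap: 91.8
grasp_force: 0.0
```

Request:
move_arm --steps '[0.19, -0.02, 0, 0, 0, 0.02, 1, 0.38, -0.05, 0, 0, 0, 0.06, 1, 0.57, -0.07, 0, 0, 0, 0.1, 1, 0.76, -0.1, 0, 0, 0, 0.14, 1, 0.95, -0.12, 0, 0, 0, 0.18, 1, 1, -0.12, 0, 0, 0, 0.22, 1, 1, -0.12, 0, 0, 0, 0.25, 1, 1, -0.12, 0, 0, 0, 0.25, 1]'

```text
time_s: 19.95
tool_pos: [451.7, 131.9, 273.6]
tool_rot: [179.9, 0.4, 35.7]
wrist_force: [-0.4, 0.1, 0.1]
finger_gap: 91.7
grasp_force: 0.0
```

```bash
python3 - <<'E'
from h import *
s=manip.state();print(np.round(s["tool_pos"],1),np.round(s["tool_rot"],1),np.round(s["qpos"],1))
print(delta((460,368,260),R.from_euler('xyz',[180,0,23],degrees=True),s))
E
```

```text
[451.7 131.9 273.6] [179.9   0.4  35.7] [ 17.3   9.9 -41.5 109.8   7.5  63.3 -81.5]
[ 0.5783 -0.7478  0.0491  0.0009  0.0019  0.0705]
```

Request:
move_arm --steps '[0.11, -0.14, 0, 0, 0, 0.02, 1, 0.22, -0.28, 0, 0, 0, 0.04, 1, 0.33, -0.42, 0.02, 0, 0, 0.07, 1, 0.44, -0.56, 0.04, 0, 0, 0.07, 1, 0.54, -0.7, 0.05, 0, 0, 0.07, 1, 0.578, -0.748, 0.05, 0, 0.002, 0.07, 1, 0.578, -0.748, 0.05, 0, 0.002, 0.07, 1, 0.578, -0.748, 0.05, 0, 0.002, 0.07, 1]'

```text
time_s: 20.75
tool_pos: [460.2, 366.4, 259.9]
tool_rot: [179.7, -0.0, 23.1]
wrist_force: [0.1, -0.5, 0.6]
finger_gap: 91.5
grasp_force: 0.0
```

```bash
python3 - <<'E'
from h import *
s=manip.state();print(np.round(s["tool_pos"],1),np.round(s["tool_rot"],1))
c=wristcam();f=c["frame"]
import pickle;pickle.dump(c,open("w6.pkl","wb"));cv2.imwrite("pics/w6.png",f)
hsv=cv2.cvtColor(f,cv2.COLOR_BGR2HSV)
print(proj(c,[(460,368,158),(460,368,64)]))
k=proj(c,[(460,368,158)])[0].astype(int);print(hsv[k[1]-60:k[1]+61:12,k[0]-60:k[0]+61:12].tolist())
E
```

```text
[460.2 366.4 259.9] [179.7  -0.   23.1]
[[275.84130954 205.91619675]
 [276.14820154 183.08907445]]
[[[19, 141, 222], [20, 144, 220], [17, 153, 220], [11, 200, 51], [8, 242, 39], [14, 212, 47], [9, 169, 59], [16, 156, 106], [14, 158, 105], [15, 153, 105], [17, 153, 206]], [[17, 148, 221], [16, 163, 138], [17, 154, 146], [12, 194, 187], [12, 191, 139], [12, 198, 157], [11, 200, 97], [14, 172, 95], [15, 153, 108], [16, 163, 108], [15, 159, 111]], [[17, 148, 220], [15, 163, 152], [16, 153, 140], [11, 187, 112], [60, 7, 37], [0, 26, 39], [11, 191, 107], [13, 166, 112], [16, 159, 117], [17, 162, 104], [16, 159, 101]], [[17, 150, 222], [16, 156, 124], [16, 158, 140], [10, 191, 107], [0, 64, 12], [8, 43, 24], [12, 192, 114], [12, 179, 107], [16, 161, 122], [17, 160, 118], [16, 156, 111]], [[17, 148, 221], [16, 159, 185], [14, 158, 137], [11, 202, 106], [4, 24, 75], [177, 28, 82], [12, 200, 116], [12, 191, 116], [15, 156, 154], [15, 159, 119], [15, 161, 119]], [[17, 146, 215], [19, 141, 223], [18, 148, 222], [11, 196, 116], [4, 27, 76], [11, 25, 81], [12, 193, 116], [11, 200, 115], [16, 155, 
[... 217 characters left out ...]
49, 207], [16, 153, 203], [16, 150, 208], [16, 153, 211], [116, 31, 58], [3, 43, 71], [17, 155, 211], [16, 154, 202], [16, 156, 157], [17, 156, 141], [15, 154, 154]], [[17, 151, 215], [18, 151, 223], [17, 148, 216], [16, 154, 207], [18, 152, 215], [17, 154, 218], [18, 147, 222], [20, 145, 220], [16, 157, 190], [15, 162, 131], [16, 158, 140]], [[18, 148, 221], [18, 143, 223], [17, 151, 220], [21, 137, 221], [17, 156, 219], [17, 149, 216], [17, 149, 222], [18, 148, 223], [18, 144, 222], [15, 153, 148], [16, 157, 146]], [[19, 137, 221], [18, 145, 222], [17, 147, 219], [18, 147, 221], [18, 143, 221], [17, 153, 220], [18, 141, 222], [17, 152, 210], [16, 155, 192], [17, 154, 202], [16, 161, 135]]]
```

View pics/w6.png

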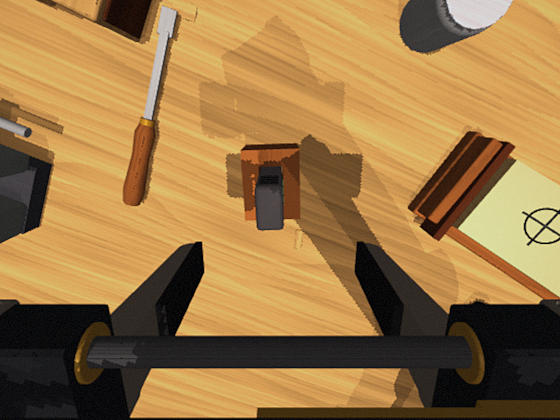

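The meter top spans about cols 256 to 284 and rows 183 to 229, with its display side visible above at (270,175). The block top surrounds it, cols 242 to 300 and rows 150 to 219. I measure both with masks.

```bash
python3 - <<'E'
from h import *
import pickle
c=pickle.load(open("w6.pkl","rb"));f=c["frame"];h=cv2.cvtColor(f,cv2.COLOR_BGR2HSV).astype(int)
def rep(nm,mask,z):
    b=np.zeros_like(mask);b[140:240,225:315]=mask[140:240,225:315];b=cv2.morphologyEx(b,cv2.MORPH_OPEN,np.ones((3,3),np.uint8))
    k=max(cv2.findContours(b,cv2.RETR_EXTERNAL,cv2.CHAIN_APPROX_NONE)[0],key=cv2.contourArea)[:,0,:]
    P=pix2plane(c,k,z)[:,:2].astype(np.float32);(ce,sz,an)=cv2.minAreaRect(P);print(nm,k.min(0),k.max(0),np.round(ce,1),np.round(sz,1),round(an,1))
S,V,H=h[...,1],h[...,2],h[...,0]
rep("top",((S<80)&(V>52)).astype(np.uint8),158)
rep("top2",((S<80)&(V>62)).astype(np.uint8),158)
rep("block",(((H<14)&(S>165)|(S<90)&(V<100))).astype(np.uint8),64)
for r in range(160,236,3):print(r,V[r,270],S[r,270],end="; ")
E
```

```text
top [255 187] [281 229] [455.  373.6] [40.6 23.8] 23.2
top2 [257 188] [281 229] [454.9 372.6] [39.6 22. ] 23.2
block [241 144] [299 229] [451.5 371.2] [106.   68.3] 24.8
160 106 185; 163 81 176; 166 64 124; 169 34 15; 172 41 56; 175 25 41; 178 23 22; 181 24 74; 184 37 28; 187 55 32; 190 77 26; 193 77 20; 196 81 35; 199 81 38; 202 76 27; 205 80 38; 208 80 35; 211 80 26; 214 82 25; 217 78 33; 220 76 30; 223 76 30; 226 77 33; 229 65 47; 232 219 156; 235 220 151;
```

Request:
move_arm --steps '[-0.009, -0.032, 0, 0, 0, 0, 1, -0.009, -0.032, 0.15, 0, 0, 0, 1, -0.009, -0.032, 0.32, 0, 0, 0, 1, -0.009, -0.032, 0.48, 0, 0, 0, 1, -0.009, -0.032, 0.6, 0, 0, 0, 1, -0.009, -0.032, 0.67, 0, 0, 0, 1, -0.009, -0.032, 0.68, 0, 0, 0, 1, -0.009, -0.032, 0.68, 0, 0, 0, 1]'

```text
time_s: 21.6
tool_pos: [454.8, 375.2, 91.2]
tool_rot: [179.8, -0.2, 23.1]
wrist_force: [0.8, 0.2, 0.1]
finger_gap: 92.0
grasp_force: 0.0
```

Request:
move_arm --steps '[0, 0, 0, 0, 0, 0, 0.6, 0, 0, 0, 0, 0, 0, 0.4, 0, 0, 0, 0, 0, 0, 0.2, 0, 0, 0, 0, 0, 0, 0, 0, 0, 0, 0, 0, 0, 0, 0, 0, 0, 0, 0, 0, 0, 0, 0, 0, 0, 0, 0, 0, 0, 0, 0, 0, 0, 0, 0]' --newtons 35

```text
time_s: 22.4
tool_pos: [454.3, 374.9, 90.4]
tool_rot: [179.8, -0.1, 23.2]
wrist_force: [0.3, -0.2, 0.1]
finger_gap: 30.1
grasp_force: 0.0
```

Request:
move_arm --steps '[0, 0, 0, 0, 0, 0, 0, 0, 0, 0, 0, 0, 0, 0, 0, 0, 0, 0, 0, 0, 0, 0, 0, 0, 0, 0, 0, 0, 0, 0, 0, 0, 0, 0, 0, 0, 0, 0, 0, 0, 0, 0, 0, 0, 0, 0, 0, 0, 0, 0, 0, 0, 0, 0, 0, 0]'

```text
time_s: 23.2
tool_pos: [454.3, 374.8, 90.4]
tool_rot: [179.8, -0.1, 23.2]
wrist_force: [-0.1, -0.8, -0.3]
finger_gap: 25.9
grasp_force: 34.9
```

Request:
move_arm --steps '[0, 0, -0.04, 0, 0, 0, 0, 0, 0, -0.1, 0, 0, 0, 0, 0, 0, -0.18, 0, 0, 0, 0, 0, 0, -0.27, 0, 0, 0, 0, 0, 0, -0.38, 0, 0, 0, 0, 0, 0, -0.48, 0, 0, 0, 0, 0, 0, -0.56, 0, 0, 0, 0, 0, 0, -0.58, 0, 0, 0, 0]'

```text
time_s: 24.0
tool_pos: [454.5, 377.1, 239.3]
tool_rot: [179.9, -0.4, 23.2]
wrist_force: [0.2, 0.8, -1.5]
finger_gap: 25.7
grasp_force: 34.9
```

```bash
python3 - <<'E'
from h import *
M=np.array([542.2,70,100.4]);s=manip.state();print(s["finger_gap"],np.round(s["wrist_force"],1),np.round(s["tool_pos"],1),np.round(s["tool_rot"],1),np.round(s["qpos"],0))
P=M+(86.4+50)*n;print(P,delta(P,rslope,s))
E
```

```text
25.72672565701739 [ 0.2  0.8 -1.5] [454.5 377.1 239.3] [179.9  -0.4  23.2] [ -11.   26.  -42.   97.   19.   64. -126.]
[549.89972623 116.01174964 228.57407348] [-0.0611  1.1101  0.0439 -0.054  -0.1036 -0.3153]
```

Request:
move_arm --steps '[-0.01, 0.13, 0, -0.006, -0.012, -0.038, 0, -0.02, 0.26, 0, -0.013, -0.025, -0.077, 0, -0.02, 0.39, 0, -0.02, -0.038, -0.116, 0, -0.03, 0.52, 0, -0.026, -0.05, -0.154, 0, -0.04, 0.65, 0, -0.033, -0.063, -0.192, 0, -0.05, 0.78, 0, -0.04, -0.076, -0.23, 0, -0.06, 0.91, 0.02, -0.047, -0.09, -0.27, 0, -0.061, 1, 0.03, -0.054, -0.104, -0.315, 0]'

```text
time_s: 24.8
tool_pos: [538.9, 137.0, 228.3]
tool_rot: [-179.7, 20.5, 80.7]
wrist_force: [-0.3, -0.4, -1.5]
finger_gap: 26.7
grasp_force: 34.9
```

```bash
python3 - <<'E'
from h import *
M=np.array([542.2,70,100.4]);s=manip.state();print(s["finger_gap"],np.round(s["tool_pos"],1),np.round(s["tool_rot"],1),np.round(s["qpos"],0))
P=M+(86.4+30)*n;print(P,delta(P,rslope,s))
E
```

```text
26.673489562990618 [538.9 137.  228.3] [-179.7   20.5   80.7] [  6.  32. -46.  95.  36.  81. -60.]
[548.77073412 109.26515878 209.78022106] [-0.0706  0.0574  0.1049 -0.0015  0.0026  0.001 ]
```

Request:
move_arm --steps '[-0.03, 0.03, 0.03, 0, 0.002, 0, 0, -0.05, 0.05, 0.06, 0, 0.002, 0, 0, -0.07, 0.057, 0.09, 0, 0.002, 0, 0, -0.07, 0.057, 0.105, 0, 0.002, 0, 0, -0.07, 0.057, 0.105, 0, 0.002, 0, 0, -0.07, 0.057, 0.105, 0, 0.002, 0, 0, -0.07, 0.057, 0.105, 0, 0.002, 0, 0, -0.07, 0.057, 0.105, 0, 0.002, 0, 0]'

```text
time_s: 25.6
tool_pos: [548.0, 112.5, 210.4]
tool_rot: [-179.8, 20.0, 80.5]
wrist_force: [0.2, -0.3, -1.5]
finger_gap: 25.9
grasp_force: 34.9
```

```bash
python3 - <<'E'
from h import *
M=np.array([542.2,70,100.4]);s=manip.state();print(s["finger_gap"],np.round(s["tool_pos"],1),np.round(s["tool_rot"],1),np.round(s["wrist_force"],1))
print(delta(M+(86.4+4)*n,rslope,s),delta(M+(86.4-5)*n,rslope,s))
c=wristcam();g=cv2.cvtColor(c["frame"],cv2.COLOR_BGR2GRAY)
print("M px",proj(c,M),"foot px",proj(c,np.array(s["tool_pos"])+Rt(s).apply([0,0,86.4])))
k=proj(c,M)[0].astype(int)
sub=g[max(k[1]-34,0):k[1]+36:2,k[0]-44:k[0]+45:2]
print("origin",k[0]-44,max(k[1]-34,0))
for r in sub:print("".join("#" if v<70 else ("+" if v<120 else ".") for v in r))
E
```

```text
25.875934211994533 [548.  112.5 210.4] [-179.8   20.    80.5] [ 0.2 -0.3 -1.5]
[-1.080e-02  5.700e-03  1.105e-01 -1.200e-03 -3.000e-04  1.000e-04] [-1.080e-02  5.900e-03  1.465e-01 -1.200e-03 -3.000e-04  1.000e-04]
M px [[280.66697798 203.44673493]] foot px [[278.84111306 210.83521098]]
origin 236 169
.............................................
.............................................
.............................................
......................+.........++...........
.....................+#......................
...............+.....+#......................
..............+......+#.......+..............
...................++###++....+..............
.................###++#.+###..+..............
................#++...#....##+...............
...............#+.....#.....+#...............
...........+..#.+.....#......+#..............
..........+..#..+.....#........#.............
.............+....########.....#.............
............#.....########......#............
............#....+########++....#............
............#..##############...#............
........#++##+################+.#+...........
......+.....+##################.#............
.....+......###################.#............
............###################.#............
.............###################.............
.............###################.............
..+.........###################..............
..+.........###################+.............
............####################.............
.+..........####################.............
............####################+............
+..........+#####################............
...........######################............
...........######################............
...........######################............
...........######################+...........
..........+#######################...........
..........########################...........
```

The ring and the visible stroke centre on (280,203), which agrees with the estimated mark. I descend.

Request:
move_arm --steps '[-0.01, 0.006, 0.03, -0.001, 0, 0, 0, -0.01, 0.006, 0.06, -0.001, 0, 0, 0, -0.01, 0.006, 0.08, -0.001, 0, 0, 0, -0.01, 0.006, 0.1, -0.001, 0, 0, 0, -0.01, 0.006, 0.11, -0.001, 0, 0, 0, -0.01, 0.006, 0.11, -0.001, 0, 0, 0, -0.01, 0.006, 0.11, -0.001, 0, 0, 0, -0.01, 0.006, 0.11, -0.001, 0, 0, 0]'

```text
time_s: 26.45
tool_pos: [547.5, 100.4, 185.4]
tool_rot: [-180.0, 20.0, 80.5]
wrist_force: [0.4, -0.2, -1.6]
finger_gap: 25.9
grasp_force: 34.9
```

```bash
python3 - <<'E'
from h import *
M=np.array([542.2,70,100.4]);s=manip.state();print(np.round(s["wrist_force"],2),np.round(s["tool_pos"],1))
print(delta(M+(86.4-5)*n,rslope,s)*250, delta(M,rslope,s)[:3]*250)
E
```

```text
[ 0.4  -0.23 -1.56] [547.5 100.4 185.4]
[ 0.1   -0.25   9.025 -0.075 -0.05  -0.   ] [ 2.5000e-02 -1.7500e-01  9.0425e+01]
```

Request:
move_arm --steps '[0, 0, 0.006, 0, 0, 0, 0, 0, 0, 0.012, 0, 0, 0, 0, 0, 0, 0.018, 0, 0, 0, 0, 0, 0, 0.024, 0, 0, 0, 0, 0, 0, 0.03, 0, 0, 0, 0, 0, 0, 0.034, 0, 0, 0, 0, 0, 0, 0.034, 0, 0, 0, 0, 0, 0, 0.034, 0, 0, 0, 0]'

```text
time_s: 27.25
tool_pos: [547.0, 97.4, 177.4]
tool_rot: [-179.9, 20.0, 80.5]
wrist_force: [-0.7, 0.1, 0.9]
finger_gap: 25.6
grasp_force: 34.9
```

```bash
python3 - <<'E'
from h import *
M=np.array([542.2,70,100.4]);s=manip.state()
F=np.array(s["wrist_force"])-[0.3,-.2,-1.55];print("press",F@n,np.round(F,2),delta(M,rslope,s)*250)
E
```

```text
press 2.320080111640522 [-1.05  0.34  2.41] [ 1.7500e-01 -1.2500e-01  8.1825e+01 -7.5000e-02 -5.0000e-02 -0.0000e+00]
```

Request:
move_arm --steps '[0, 0, 0.002, 0, 0, 0, 0, 0, 0, 0.004, 0, 0, 0, 0, 0, 0, 0.006, 0, 0, 0, 0, 0, 0, 0.006, 0, 0, 0, 0, 0, 0, 0.006, 0, 0, 0, 0, 0, 0, 0.006, 0, 0, 0, 0, 0, 0, 0.006, 0, 0, 0, 0, 0, 0, 0.006, 0, 0, 0, 0]'

```text
time_s: 28.05
tool_pos: [546.9, 96.8, 175.8]
tool_rot: [-179.9, 20.0, 80.5]
wrist_force: [0.2, 1.4, 3.5]
finger_gap: 26.2
grasp_force: 34.9
```

Request:
move_arm --steps '[0, 0, 0, 0, 0, 0, 0, 0, 0, 0, 0, 0, 0, 0, 0, 0, 0, 0, 0, 0, 0, 0, 0, 0, 0, 0, 0, 0, 0, 0, 0, 0, 0, 0, 0, 0, 0, 0, 0, 0, 0, 0, 0, 0, 0, 0, 0, 0, 0, 0, 0, 0, 0, 0, 0, 0]'

```text
time_s: 28.85
tool_pos: [546.8, 96.8, 175.8]
tool_rot: [-179.9, 20.0, 80.5]
wrist_force: [1.5, 1.6, 2.4]
finger_gap: 25.6
grasp_force: 34.9
```

Request:
move_arm --steps '[0, 0, 0, 0, 0, 0, 0, 0, 0, 0, 0, 0, 0, 0, 0, 0, 0, 0, 0, 0, 0, 0, 0, 0, 0, 0, 0, 0, 0, 0, 0, 0, 0, 0, 0, 0, 0, 0, 0, 0, 0, 0, 0, 0, 0, 0, 0, 0, 0, 0, 0, 0, 0, 0, 0, 0]'

```text
time_s: 29.65
tool_pos: [546.8, 96.8, 175.8]
tool_rot: [-179.9, 20.0, 80.5]
wrist_force: [1.1, 1.3, 2.3]
finger_gap: 26.1
grasp_force: 34.9
```

Request:
move_arm --steps '[0, 0, 0, 0, 0, 0, 0, 0, 0, 0, 0, 0, 0, 0, 0, 0, 0, 0, 0, 0, 0, 0, 0, 0, 0, 0, 0, 0, 0, 0, 0, 0, 0, 0, 0, 0, 0, 0, 0, 0, 0, 0, 0, 0, 0, 0, 0, 0, 0, 0, 0, 0, 0, 0, 0, 0]'

```text
time_s: 30.45
tool_pos: [546.8, 96.8, 175.7]
tool_rot: [-179.9, 20.0, 80.5]
wrist_force: [0.8, 1.5, 3.0]
finger_gap: 26.0
grasp_force: 34.9
```

```bash
python3 - <<'E'
from h import *
M=np.array([542.2,70,100.4]);s=manip.state()
for i in range(4):
    manip.capture("top");s=manip.state();F=np.array(s["wrist_force"])-[0.3,-.2,-1.55];print("press",round(F@n,2),np.round(F,2),np.round(delta(M,rslope,s)*250,2))
c=wristcam();g=cv2.cvtColor(c["frame"],cv2.COLOR_BGR2GRAY);print("M px",proj(c,M),"foot",proj(c,np.array(s["tool_pos"])+Rt(s).apply([0,0,82])))
k=proj(c,M)[0].astype(int);print(k-[44,34])
for r in g[k[1]-34:k[1]+20:2,k[0]-44:k[0]+45:2]:print("".join("#" if v<70 else ("+" if v<120 else ".") for v in r))
E
```

```text
press 4.34 [0.47 1.31 4.12] [ 2.50e-01 -2.00e-02  8.01e+01 -1.00e-01 -2.00e-02 -0.00e+00]
press 4.79 [-0.24  1.27  4.65] [ 2.20e-01 -2.00e-02  8.01e+01 -1.00e-01 -2.00e-02 -0.00e+00]
press 3.58 [1.33 1.15 3.31] [ 2.50e-01 -2.00e-02  8.01e+01 -1.00e-01 -2.00e-02 -0.00e+00]
press 3.98 [1.15 1.21 3.73] [ 2.50e-01 -5.00e-02  8.01e+01 -1.00e-01 -2.00e-02 -0.00e+00]
M px [[278.77548171 212.8572791 ]] foot [[278.84279351 212.42729184]]
[234 178]
.............................................
.............................................
.....................+#......................
.....................+#......................
.....................+#......................
.....................+#......................
..................+#######+..................
................+###++#++###+................
...............##+...+#....+##...............
.............+##...+++#++++..##..............
............+#+...+########...+#.............
............#+..+############+.##............
...........##.+################.#............
...........#+.#################+.#...........
..........+#..##################.#...........
..........#+..##################.+...........
..........#+..##################..+..........
......++++#...##################.+#..........
......######+######################++++......
..........+..###################.............
...........+.#####################...........
........+..#.#####################...........
.......+...######################+...........
............######################...........
............######################...........
............######################...........
............######################...........
```

Request:
move_arm --steps '[0, 0, -0.002, 0, 0, 0, 0, 0, 0, -0.004, 0, 0, 0, 0, 0, 0, -0.004, 0, 0, 0, 0, 0, 0, -0.004, 0, 0, 0, 0, 0, 0, -0.004, 0, 0, 0, 0, 0, 0, -0.004, 0, 0, 0, 0, 0, 0, -0.004, 0, 0, 0, 0, 0, 0, -0.004, 0, 0, 0, 0]'

```text
time_s: 31.5
tool_pos: [546.9, 97.1, 176.7]
tool_rot: [-179.9, 20.0, 80.5]
wrist_force: [1.1, 1.2, 2.4]
finger_gap: 26.0
grasp_force: 34.9
```

Request:
move_arm --steps '[0, 0, 0, 0, 0, 0, 0, 0, 0, 0, 0, 0, 0, 0, 0, 0, 0, 0, 0, 0, 0, 0, 0, 0, 0, 0, 0, 0, 0, 0, 0, 0, 0, 0, 0, 0, 0, 0, 0, 0, 0, 0, 0, 0, 0, 0, 0, 0, 0, 0, 0, 0, 0, 0, 0, 0]'

```text
time_s: 32.3
tool_pos: [546.9, 97.1, 176.7]
tool_rot: [-179.9, 20.0, 80.5]
wrist_force: [0.6, 1.1, 1.6]
finger_gap: 26.1
grasp_force: 34.9
```

Request:
move_arm --steps '[0, 0, 0, 0, 0, 0, 0, 0, 0, 0, 0, 0, 0, 0, 0, 0, 0, 0, 0, 0, 0, 0, 0, 0, 0, 0, 0, 0, 0, 0, 0, 0, 0, 0, 0, 0, 0, 0, 0, 0, 0, 0, 0, 0, 0, 0, 0, 0, 0, 0, 0, 0, 0, 0, 0, 0]'

```text
time_s: 33.1
tool_pos: [546.9, 97.1, 176.7]
tool_rot: [-179.9, 20.0, 80.5]
wrist_force: [1.3, 1.0, 2.9]
finger_gap: 25.8
grasp_force: 34.9
```

Request:
move_arm --steps '[0, 0, 0, 0, 0, 0, 0, 0, 0, 0, 0, 0, 0, 0, 0, 0, 0, 0, 0, 0, 0, 0, 0, 0, 0, 0, 0, 0, 0, 0, 0, 0, 0, 0, 0, 0, 0, 0, 0, 0, 0, 0, 0, 0, 0, 0, 0, 0, 0, 0, 0, 0, 0, 0, 0, 0]'

```text
time_s: 33.9
tool_pos: [546.9, 97.1, 176.7]
tool_rot: [-179.9, 20.0, 80.5]
wrist_force: [1.5, 1.9, 2.1]
finger_gap: 26.3
grasp_force: 34.9
```

```bash
python3 - <<'E'
from h import *
M=np.array([542.2,70,100.4])
for i in range(4):
    manip.capture("top");s=manip.state();F=np.array(s["wrist_force"])-[0.3,-.2,-1.55];print("press",round(F@n,2),np.round(delta(M,rslope,s)*250,2))
print(manip.hand_in())
E
```

```text
press 4.07 [ 2.500e-01 -0.000e+00  8.107e+01 -1.000e-01 -2.000e-02 -0.000e+00]
press 3.35 [ 2.500e-01 -2.000e-02  8.107e+01 -1.000e-01 -2.000e-02 -0.000e+00]
press 4.21 [ 2.20e-01 -0.00e+00  8.11e+01 -1.00e-01 -2.00e-02 -0.00e+00]
press 4.27 [ 2.500e-01 -2.000e-02  8.107e+01 -1.000e-01 -2.000e-02 -0.000e+00]
the job is handed in; nothing more can be done
None
```

I handed the job in at about 34 s: the three offcuts are in the scrap box, and the meter is held still, square on the cross, pressing about 4 N with its foot roughly 5 mm in (force and foot depth estimated from the wrist force and arm pose); no verdict came back.

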